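# Sort the loose truck hardware back into the parts bins

## Robot

A 6-joint arm with a two-finger parallel gripper is mounted at the origin on the work surface. World frame = base frame: x ahead of the robot, y to its left, z up, the work surface at z = 0. Lengths are in m, angles in degrees, forces in N, time in s.
With the tool pointing down it reaches from about 0.4 to 0.825 m from the base axis. Payload 7 kg.
Tool frame: the origin (TCP) lies midway between the tips of the shut fingers; the grasp point (between the pads) lies 19 mm behind it (ctrl.hold_point_z is the distance from the TCP to the grasp point, in m); z points along the fingers, y is the line along which they close (so a half turn about z gives the same grasp; the last joint's range is limited). The gripper opens to 88 mm and grips with 3 to 60 N. Pads are 19 mm wide; open, the fingers measure 130 mm over their backs; the gripper's body (78 mm by 193 mm) begins 47 mm behind the grasp point.
Start: joints at [87.21, 20.546, 0.682, 0, -70.136, -16.507], TCP at [0.223, 0.637, 0.227] pointing down, gripper open.
Joint ranges: [-176.03, 176.03], [-82.01, 121.73], [-58.28, 71.71], [-173.87, 95.51], [-174.79, -0.11], [-173.66, 173.66]. Speed limits (degrees/s): [136.94, 136.94, 172.46, 180, 180, 180].

## Interface

Orientations are given as [roll, pitch, yaw] about the fixed x, y, z axes, in that order (R = Rz(yaw) Ry(pitch) Rx(roll)).
In Python, from plant import ctrl gives the robot as it stands.
- The arm moves only by the tool apply_moves, never from a script. Its argument "deltas" is a list of rows, each an object with "fingers": the finger opening in mm, from 0 to 87.6; "delta_pos": the shift along the tool's x, y, z in mm, a list of three; "angular": the turn, a rotation vector about the tool's x, y, z in degrees, a list of three. A call has 1 to 10 rows; each row is the pose to reach, as a shift and turn from the pose commanded when the call began, along the tool's axes at that moment; what a row does not reach only later rows make up. A row lasts 1/10 s, in which the tool goes at most 50 mm and 8.59 degrees, less where a joint would pass 70% of its speed; a pose out of reach is approached as far as the arm can. A call with a gripper value outside its range is refused whole. The fingers move at their own pace and stop on an object; the grip force is fixed at half the most. Time passes only in rows, so rows that repeat a pose let the fingers close. It gives the time, the measured TCP pose, the force, the opening and the grip force at its end, in the units of the state.
- ctrl.get_obs(): the state, without advancing time (a new reading comes with each control period).
- ctrl.snapshot(name): name is "side" or "top"; returns the picture (384x512x3 uint8, red, green, blue); there is no depth.
- ctrl.camera_params(name): a dict with "fx", "fy", "cx", "cy" (pixels), "cam_to_world" (4x4, takes a point from camera to world coordinates). Camera axes: x right, y up, looking along -z (the intrinsics and any distortion apply to the point x, -y, -z); pixel columns grow to the right and rows downward; lengths in m; the calibration is good to about 2 mm. A picture is of the moment at which its call begins. camera_params takes no time and is no camera call.
- ctrl.close_job(): hands the job in; it is judged then, once.
The state is a dict: "clock": time; "joint_pos": joint angles; "qvel": joint speeds; "tau": joint torques, N m; "tool_pos": TCP position; "orientation": TCP orientation; "force": force on the tool from outside, world axes, zero at the start; "moment": the same for the moment, N m; "opening": finger opening in m; "gripper_force": force on a finger pad.
Only numpy, scipy, OpenCV 4.12 (cv2) and the standard library are available. Lean on these libraries where they do the work, as an engineer would, in place of code of your own. Each camera call takes 0.05 s, during which the arm holds its last target. There are 200 camera calls.

## Task

Sort the loose hardware lying on the garage bench into the four blue parts bins: the long bolt, the short bolt, the two big nuts and the bearing each go into the bin that already holds parts of the same kind, lying down inside it and not propped on its walls. Do not knock over or push away the open glass jar of screws that stands among them.

Things in the scene. Friction and masses are not known exactly. Their poses are not given: they have to be found in the camera images.
- bolt_long: long steel hex bolt lying on the bench: 100 mm long in all, along its x; hexagon head at -x (10 mm thick, 24 mm across flats), round shank 16 mm thick over the other 90 mm, its axis 12 mm above the bench at the head and 8 mm at the far end. Origin midway along the length, at bench level. Balances 6 mm from there towards the head. 180 g. Goes in bin_long
- bolt_short: short steel hex bolt lying on the bench: as the long one but 45 mm long in all, along its x (head 10 mm at -x; shank 35 mm long, 16 mm thick, its middle 5 mm from the origin towards +x). Origin midway along the length, at bench level. 95 g. Goes in bin_short
- nut_a: big hex nut, plain steel, lying flat: 36 mm across flats (flats face its +y and -y and every 60 degrees from there), 41.6 mm across corners, 19 mm high. Origin: centre of its underside, z up. About 110 g. Goes in bin_nuts
- nut_b: second big hex nut, the same in every way as nut_a; goes in bin_nuts too
- bearing: ball bearing, steel rings with a dark shield between, lying flat: 47 mm outside diameter, 20 mm bore, 14 mm high. Origin: centre of its underside, z up. About 105 g. Goes in bin_bearings
- bin_long: blue hopper bin, one of four alike, fixed: 140 mm deep (its x), 120 wide (y), walls and floor 3 mm; back (+x) and sides 55 mm high, sloping over the front 40 mm to a 28 mm lip at -x, which faces the robot. Origin: centre of underside, z up. Holds two long bolts along its +y side, 24 mm high; floor free at y below 8 mm
- bin_short: blue hopper bin, one of four alike, fixed: 140 mm deep (its x), 120 wide (y), walls and floor 3 mm; back (+x) and sides 55 mm high, sloping over the front 40 mm to a 28 mm lip at -x, which faces the robot. Origin: centre of underside, z up. Holds three short bolts at the back, 24 mm high; floor free at x below 15 mm
- bin_nuts: blue hopper bin, one of four alike, fixed: 140 mm deep (its x), 120 wide (y), walls and floor 3 mm; back (+x) and sides 55 mm high, sloping over the front 40 mm to a 28 mm lip at -x, which faces the robot. Origin: centre of underside, z up. Holds three big nuts at the back, one on top of two, 38 mm high; floor free at x below 20 mm
- bin_bearings: blue hopper bin, one of four alike, fixed: 140 mm deep (its x), 120 wide (y), walls and floor 3 mm; back (+x) and sides 55 mm high, sloping over the front 40 mm to a 28 mm lip at -x, which faces the robot. Origin: centre of underside, z up. Holds three bearings at the back, one on top of two, 28 mm high; floor free at x below 15 mm
- jar: open glass jar of brass screws, 68 mm in diameter, 66 mm high, standing loose among the hardware; leave it standing there. Origin: centre of its underside, z up. Not listed: two dark sockets (24 mm thick, up to 62 mm high) between the hardware, and hand tools around it
Not all that is in view belongs to the job. What is shaped like the nut_b but yellow is not meant.

How it is judged:
By the outcome, as a careful person would: the job done as asked, in the order asked, and still so for the second after the job is handed in, with the robot touching nothing.
It also fails if it takes over 120 s, if anything falls off the work surface, if the arm or the gripper's body presses on something with over 40 N, if the wrist force passes 120 N, or if a joint passes its speed limit or range.

## Working session

There is one attempt and no reset: what is moved stays moved. The work goes in short steps, Python scripts to look and compute and a tool call to move; the robot and the scene stay as the last step left them, time stands still between calls to the robot, and variables do not carry over. Pictures are saved under pics/ and viewed, at most 14 in all, crops included, and the job is handed in when it is done.

Besides the shell and the picture viewer there is one more tool, called after "Emit:" in YAML: its name, and indented under it one key for each argument. apply_moves: Moves the arm, as the interface text tells. Its arguments: {"type":"object","properties":{"deltas":{"type":"array"}},"required":["deltas"]}

```bash
mkdir -p pics; ls
python3 - <<'E'
from plant import ctrl
import cv2
for n in("top","side"):
    im=ctrl.snapshot(n); cv2.imwrite(f"pics/{n}0.png",im[:,:,::-1])
    cv2.imwrite(f"pics/{n}0b.png",cv2.resize(im[:,:,::-1],(800,600),interpolation=cv2.INTER_CUBIC))
    p=ctrl.camera_params(n); print(n,{k:(v.round(4).tolist() if hasattr(v,'round') and k=='cam_to_world' else v) for k,v in p.items()})
o=ctrl.get_obs(); print(o)
E
```

```text
pics
top {'fx': 417.42386539865174, 'fy': 417.42386539865174, 'cx': 252.72310183798245, 'cy': 190.10466099790946, 'cam_to_world': [[-0.0547, 0.9706, -0.2345, 0.3031], [-0.9985, -0.0543, 0.0083, -0.0051], [-0.0047, 0.2346, 0.9721, 0.9902], [0.0, 0.0, 0.0, 1.0]]}
side {'fx': 380.6012660967808, 'fy': 380.6012660967808, 'cx': 261.24023065937513, 'cy': 190.03872252038863, 'cam_to_world': [[0.9226, 0.2317, -0.3085, 0.2171], [-0.3856, 0.5818, -0.7161, -0.7267], [0.0136, 0.7796, 0.6261, 0.6801], [0.0, 0.0, 0.0, 1.0]]}
{'clock': 0.1, 'joint_pos': array([ 8.72095133e+01,  2.05865555e+01,  6.37899151e-01, -1.85659129e-02,
       -7.01373873e+01, -1.65082562e+01]), 'qvel': array([ 0.09410805, -0.01690899,  0.06155715,  0.10001872,  0.03042082,
        0.03896179]), 'tau': array([-1.30399680e-03, -5.84166312e+01,  2.93749040e+01,  7.01554477e+00,
        1.01232881e-02, -4.22094922e-05]), 'tool_pos': array([0.22294286, 0.63663145, 0.225714  ]), 'orientation': array([ 1.79912543e+02, -7.71732381e-03, -1.93050582e+01]), 'force': array([-0.62079683, -0.11403417, -0.40517592]), 'moment': array([-0.01042477,  0.02164961, -0.06211835]), 'gripper_force': 0.0, 'opening': 0.08753925071215235}
```

View pics/top0b.png

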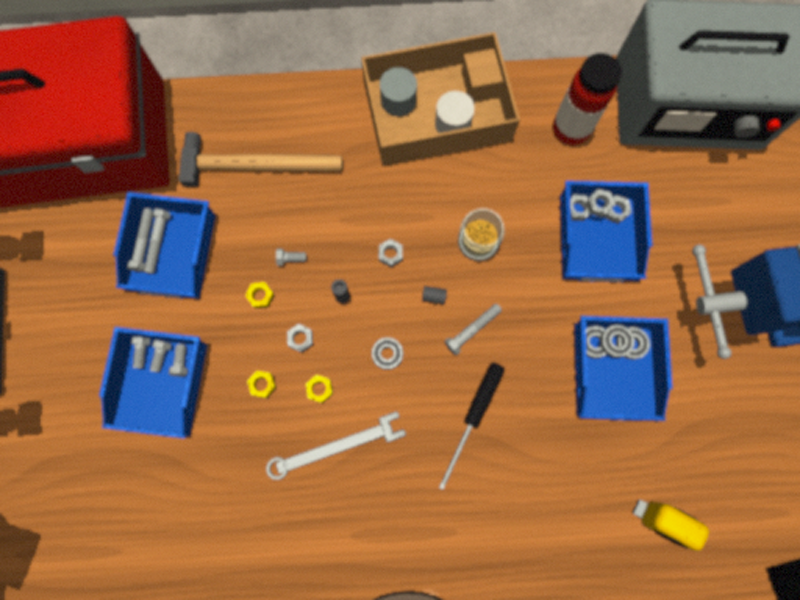

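View pics/side0b.png

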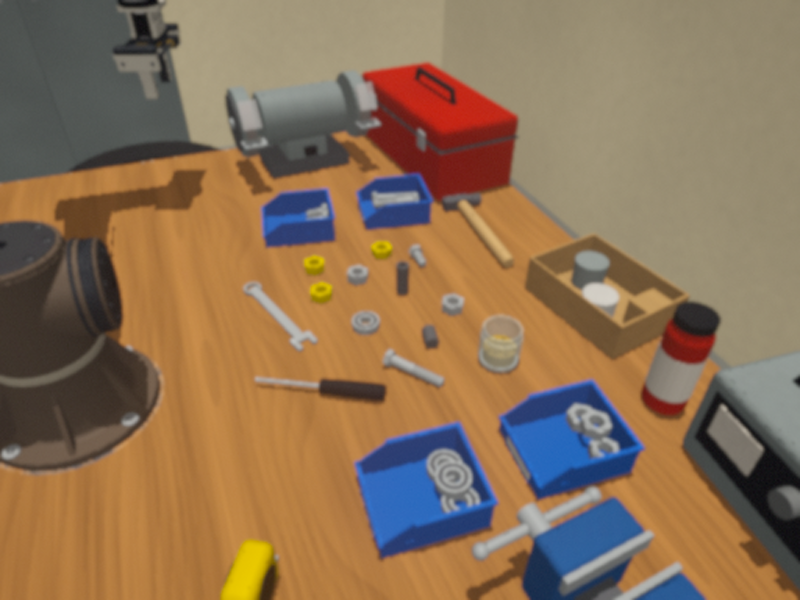

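The top view shows (800×600 pixels) the long bolt at (475,328), short bolt (291,257), nuts (390,252) and (299,337), bearing (387,352), jar (481,234), and sockets (341,291) and (434,295). Bins: long (165,245), short (153,382), nuts (606,230), bearings (622,368). The side view agrees.

```bash
cat > h.py <<'E'
import cv2,numpy as np
from plant import ctrl
def px(name,P):
    p=ctrl.camera_params(name);T=np.array(p["cam_to_world"])
    c=(np.atleast_2d(P)-T[:3,3])@T[:3,:3]
    return np.c_[p["cx"]+p["fx"]*c[:,0]/-c[:,2], p["cy"]-p["fy"]*c[:,1]/-c[:,2]]
def ray(name,uv,z):
    p=ctrl.camera_params(name);T=np.array(p["cam_to_world"]);uv=np.atleast_2d(uv).astype(float)
    d=np.c_[(uv[:,0]-p["cx"])/p["fx"],-(uv[:,1]-p["cy"])/p["fy"],-np.ones(len(uv))]@T[:3,:3].T
    return T[:3,3]+d*((z-T[2,3])/d[:,2])[:,None]
def blobs(im,mask,amin):
    n,l,s,c=cv2.connectedComponentsWithStats(mask.astype(np.uint8),connectivity=8)
    return [(i,s[i],c[i],l==i) for i in range(1,n) if s[i][4]>=amin]
E
python3 - <<'E'
from h import *
np.set_printoptions(precision=4,suppress=True)
im=cv2.imread("pics/top0.png");hsv=cv2.cvtColor(im,cv2.COLOR_BGR2HSV)
g=(hsv[...,1]<75)&(hsv[...,2]>95); g[:110]=0; g[300:]=0
for i,s,c,m in blobs(im,g,25):
    cn=cv2.findContours(m.astype(np.uint8),0,2)[0][0]
    w=ray("top",c,0.012)[0]; pts=ray("top",cn[:,0],0.01)[:,:2].astype(np.float32)
    print("gray",c.round(1),s[4],"w",w[:2],"rect",cv2.minAreaRect(pts))
d=(hsv[...,2]<75); d[:160]=0;d[220:]=0;d[:,:180]=0;d[:,320:]=0
for i,s,c,m in blobs(im,d,15): print("dark",c,s,ray("top",c,0.03)[0,:2])
b=(hsv[...,0]>100)&(hsv[...,0]<130)&(hsv[...,1]>130)
for i,s,c,m in blobs(im,b,1000):
    cn=cv2.findContours(m.astype(np.uint8),0,2)[0][0]
    ap=cv2.approxPolyDP(cn,5,True)[:,0]
    print("blue",c,s,"\n",np.c_[ap,ray("top",ap,0.055)[:,:2],ray("top",ap,0.028)[:,:2]])
cr=im[110:300,60:440]; cv2.imwrite("pics/crop.png",cv2.resize(cr,(800,400),interpolation=cv2.INTER_CUBIC))
E
```

```text
gray [384.1 130.5] 445 w [ 0.6735 -0.3489] rect ((0.6738020777702332, -0.3490225076675415), (0.09455090761184692, 0.052366726100444794), 84.32880401611328)
gray [ 94.7 152.8] 583 w [0.6554 0.371 ] rect ((0.6571004390716553, 0.3719610571861267), (0.04471191391348839, 0.10690413415431976), 74.79077911376953)
gray [305.2 156.6] 173 w [ 0.6163 -0.1467] rect ((0.6278749704360962, -0.1508922576904297), (0.06521758437156677, 0.0691075250506401), 63.51258850097656)
gray [249.8 161.2] 159 w [ 0.6123 -0.0102] rect ((0.6135205030441284, -0.009592123329639435), (0.03683815523982048, 0.04114141687750816), 86.72795867919922)
gray [459.1 193.3] 695 w [ 0.5036 -0.5077] rect ((0.5105141401290894, -0.5187702775001526), (0.17827054858207703, 0.06933801621198654), 7.148365020751953)
gray [184.4 164.1] 124 w [0.6137 0.15  ] rect ((0.6152809858322144, 0.14644527435302734), (0.04420313239097595, 0.02588081732392311), 89.30451202392578)
gray [380.3 178.6] 27 w [ 0.5504 -0.3237] rect ((0.5511590242385864, -0.3247781991958618), (0.036362458020448685, 0.002515215892344713), 86.79299926757812)
gray [301.9 210.4
[... 2506 characters left out ...]
   0.4324  -0.5717]
 [511.     218.       0.4313  -0.5928   0.435   -0.6097]]
blue [399.1807 240.0315] [ 368  203   62   66 2922] 
 [[372.     203.       0.4832  -0.2835   0.4884  -0.2915]
 [370.     265.       0.3445  -0.2621   0.3457  -0.2696]
 [423.     268.       0.3316  -0.3777   0.3324  -0.3885]
 [426.     205.       0.4717  -0.4057   0.4766  -0.4173]]
blue [ 95.9981 247.1918] [  64  210   68   70 3211] 
 [[ 74.     210.       0.5048   0.3969   0.5106   0.4085]
 [ 64.     251.       0.4126   0.415    0.4158   0.4271]
 [ 67.     272.       0.366    0.406    0.3678   0.4179]
 [119.     278.       0.3467   0.2911   0.348    0.2996]
 [131.     221.       0.4721   0.2664   0.477    0.2743]]
```

View pics/crop.png

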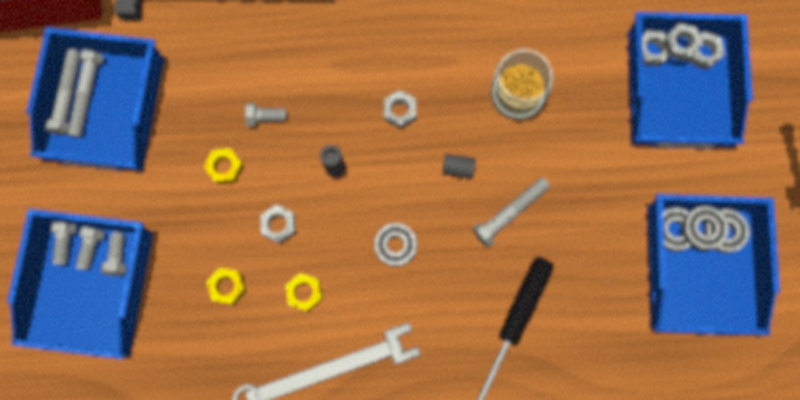

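The crop confirms the blobs: the gray parts are clean, the left socket (332,160 in the crop) stands upright and the right one (459,165) lies down. I'll start with the long bolt.

```bash
cat > go.py <<'E'
# usage: go.py x,y,z,yaw ... -> rows relative to the present pose
import sys;from h import *
o=ctrl.get_obs();p=o["tool_pos"];y0=o["orientation"][2];a=np.radians(y0)
print("t",round(o["clock"],1),"at",p.round(4),"rpy",o["orientation"].round(2),"j6",o["joint_pos"].round(0),"open",round(o["opening"],4),"F",o["force"].round(1))
for s in sys.argv[1:]:
    x,y,z,w=map(float,s.split(","));d=np.array([x,y,z])-p
    t=-((w-y0+180)%360-180)
    print(s,"->",[round(1000*v) for v in (d[0]*np.cos(a)+d[1]*np.sin(a),d[0]*np.sin(a)-d[1]*np.cos(a),-d[2])],round(t,1))
E
python3 go.py 0.5,0.25,0.2,-48.5 0.484,-0.126,0.13,-48.5
```

```text
t 0.1 at [0.2229 0.6366 0.2257] rpy [ 1.7991e+02 -1.0000e-02 -1.9310e+01] j6 [ 87.  21.   1.  -0. -70. -17.] open 0.0875 F [-0.6 -0.1 -0.4]
0.5,0.25,0.2,-48.5 -> [389, 273, 26] 29.2
0.484,-0.126,0.13,-48.5 -> [499, 633, 96] 29.2
```

Emit:
apply_moves:
  deltas:
    - {"fingers": 34, "delta_pos": [389, 273, 26], "angular": [0, 0, 29]}
    - {"fingers": 34, "delta_pos": [389, 273, 26], "angular": [0, 0, 29]}
    - {"fingers": 34, "delta_pos": [389, 273, 26], "angular": [0, 0, 29]}
    - {"fingers": 34, "delta_pos": [389, 273, 26], "angular": [0, 0, 29]}
    - {"fingers": 34, "delta_pos": [389, 273, 26], "angular": [0, 0, 29]}
    - {"fingers": 34, "delta_pos": [389, 273, 26], "angular": [0, 0, 29]}
    - {"fingers": 34, "delta_pos": [389, 273, 26], "angular": [0, 0, 29]}
    - {"fingers": 34, "delta_pos": [389, 273, 26], "angular": [0, 0, 29]}
    - {"fingers": 34, "delta_pos": [499, 633, 96], "angular": [0, 0, 29]}
    - {"fingers": 34, "delta_pos": [499, 633, 96], "angular": [0, 0, 29]}

```text
clock: 1.1
tool_pos: [0.4625, 0.212, 0.1873]
orientation: [180.0, 0.0, -48.3]
force: [0.8, -0.6, -0.2]
opening: 0.034
gripper_force: 0.0
```

```bash
python3 go.py 0.484,-0.126,0.1,-48.5
```

```text
t 1.1 at [0.4625 0.212  0.1873] rpy [179.96   0.   -48.34] j6 [ 47.   7. -23.  -0. -60.  -5.] open 0.034 F [ 0.8 -0.6 -0.2]
0.484,-0.126,0.1,-48.5 -> [267, 209, 87] 0.2
```

Emit:
apply_moves:
  deltas:
    - {"fingers": 34, "delta_pos": [267, 209, 87], "angular": [0, 0, 0]}
    - {"fingers": 34, "delta_pos": [267, 209, 87], "angular": [0, 0, 0]}
    - {"fingers": 34, "delta_pos": [267, 209, 87], "angular": [0, 0, 0]}
    - {"fingers": 34, "delta_pos": [267, 209, 87], "angular": [0, 0, 0]}
    - {"fingers": 34, "delta_pos": [267, 209, 87], "angular": [0, 0, 0]}
    - {"fingers": 34, "delta_pos": [267, 209, 87], "angular": [0, 0, 0]}
    - {"fingers": 34, "delta_pos": [267, 209, 87], "angular": [0, 0, 0]}
    - {"fingers": 34, "delta_pos": [267, 209, 87], "angular": [0, 0, 0]}
    - {"fingers": 34, "delta_pos": [267, 209, 87], "angular": [0, 0, 0]}

```text
clock: 2.0
tool_pos: [0.4832, -0.1257, 0.1003]
orientation: [179.9, 0.1, -48.5]
force: [-0.7, 0.4, 1.0]
opening: 0.0341
gripper_force: 0.0
```

```bash
python3 go.py 0.484,-0.126,0.004,-48.5
python3 - <<'E'
from h import *
im=ctrl.snapshot("side")[:,:,::-1]; cv2.imwrite("pics/s1.png",cv2.resize(im[100:340,160:420],(780,720))[:600])
E
```

```text
t 2.0 at [ 0.4832 -0.1257  0.1003] rpy [ 1.7992e+02  6.0000e-02 -4.8500e+01] j6 [  8.  11. -31.  -0. -48.  34.] open 0.0341 F [-0.7  0.4  1. ]
0.484,-0.126,0.004,-48.5 -> [1, 0, 96] 0.0
```

View pics/s1.png

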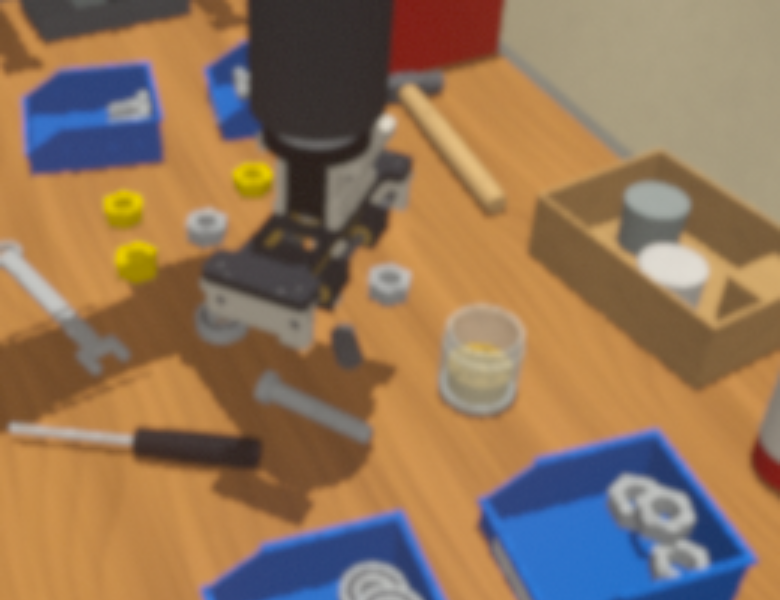

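The side view shows the gripper over the long bolt (315,405) with its closing line across it, clear of the jar (480,360). Next: descend, grip and lift.

Emit:
apply_moves:
  deltas:
    - {"fingers": 34, "delta_pos": [1, 0, 45], "angular": [0, 0, 0]}
    - {"fingers": 34, "delta_pos": [1, 0, 75], "angular": [0, 0, 0]}
    - {"fingers": 34, "delta_pos": [1, 0, 96], "angular": [0, 0, 0]}
    - {"fingers": 34, "delta_pos": [1, 0, 96], "angular": [0, 0, 0]}
    - {"fingers": 10, "delta_pos": [1, 0, 96], "angular": [0, 0, 0]}
    - {"fingers": 10, "delta_pos": [1, 0, 96], "angular": [0, 0, 0]}
    - {"fingers": 10, "delta_pos": [1, 0, 96], "angular": [0, 0, 0]}
    - {"fingers": 10, "delta_pos": [1, 0, 96], "angular": [0, 0, 0]}
    - {"fingers": 10, "delta_pos": [1, 0, 96], "angular": [0, 0, 0]}

```text
clock: 2.95
tool_pos: [0.4856, -0.1247, 0.0063]
orientation: [-179.9, -0.1, -48.3]
force: [-1.2, 3.7, 7.4]
opening: 0.0149
gripper_force: 30.0
```

```bash
python3 go.py 0.484,-0.126,0.14,-48.5 0.626,0.313,0.16,-9.5
```

```text
t 3.0 at [ 0.4856 -0.1247  0.0063] rpy [-1.7987e+02 -8.0000e-02 -4.8280e+01] j6 [  8.  19. -36.  -0. -34.  34.] open 0.0149 F [-1.2  3.7  7.4]
0.484,-0.126,0.14,-48.5 -> [0, 2, -134] 0.2
0.626,0.313,0.16,-9.5 -> [-233, -396, -154] -38.8
```

Emit:
apply_moves:
  deltas:
    - {"fingers": 10, "delta_pos": [0, 1, -40], "angular": [0, 0, 0]}
    - {"fingers": 10, "delta_pos": [0, 1, -90], "angular": [0, 0, 0]}
    - {"fingers": 10, "delta_pos": [0, 1, -134], "angular": [0, 0, 0]}
    - {"fingers": 10, "delta_pos": [-30, -50, -154], "angular": [0, 0, -5]}
    - {"fingers": 10, "delta_pos": [-59, -96, -154], "angular": [0, 0, -13]}
    - {"fingers": 10, "delta_pos": [-85, -138, -154], "angular": [0, 0, -21]}
    - {"fingers": 10, "delta_pos": [-111, -180, -154], "angular": [0, 0, -29]}
    - {"fingers": 10, "delta_pos": [-137, -222, -154], "angular": [0, 0, -36]}
    - {"fingers": 10, "delta_pos": [-163, -264, -154], "angular": [0, 0, -39]}
    - {"fingers": 10, "delta_pos": [-189, -306, -154], "angular": [0, 0, -39]}

```text
clock: 3.95
tool_pos: [0.5835, 0.2088, 0.1593]
orientation: [-180.0, 0.0, -9.2]
force: [2.2, -0.5, -1.6]
opening: 0.0151
gripper_force: 30.0
```

```bash
python3 go.py 0.626,0.313,0.1,-9.5
python3 - <<'E'
from h import *
im=ctrl.snapshot("side")[:,:,::-1]; cv2.imwrite("pics/s2.png",im)
E
```

```text
t 4.0 at [0.5835 0.2088 0.1593] rpy [-179.98    0.     -9.2 ] j6 [ 38.  18. -12.  -0. -60.  43.] open 0.0151 F [ 2.2 -0.5 -1.6]
0.626,0.313,0.1,-9.5 -> [25, -110, 59] 0.3
```

Emit:
apply_moves:
  deltas:
    - {"fingers": 10, "delta_pos": [25, -110, 59], "angular": [0, 0, 0]}
    - {"fingers": 10, "delta_pos": [25, -110, 59], "angular": [0, 0, 0]}
    - {"fingers": 10, "delta_pos": [25, -110, 59], "angular": [0, 0, 0]}
    - {"fingers": 10, "delta_pos": [25, -110, 59], "angular": [0, 0, 0]}
    - {"fingers": 10, "delta_pos": [25, -110, 59], "angular": [0, 0, 0]}

```text
clock: 4.5
tool_pos: [0.6254, 0.3113, 0.099]
orientation: [179.9, 0.1, -9.3]
force: [-0.4, -1.3, -2.2]
opening: 0.0153
gripper_force: 30.0
```

```bash
python3 go.py 0.626,0.313,0.011,-9.5
python3 - <<'E'
from h import *
a=ctrl.snapshot("side")[:,:,::-1][60:220,130:330]; b=ctrl.snapshot("top")[:,:,::-1][90:250,30:230]
cv2.imwrite("pics/s3.png",np.hstack([cv2.resize(q,(400,320),interpolation=2) for q in(a,b)]))
E
```

```text
t 4.5 at [0.6254 0.3113 0.099 ] rpy [ 1.7991e+02  8.0000e-02 -9.2700e+00] j6 [ 42.  28.  -5.  -0. -57.  38.] open 0.0153 F [-0.4 -1.3 -2.2]
0.626,0.313,0.011,-9.5 -> [0, -2, 88] 0.2
```

View pics/s3.png

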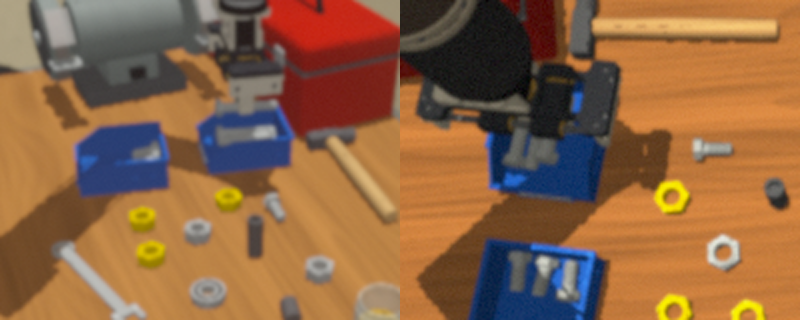

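The side and top views show the bolt held level over the right side of bin_long (560,150 in the right half), beside the resident bolts. Next I lower in steps.

Emit:
apply_moves:
  deltas:
    - {"fingers": 10, "delta_pos": [0, -2, 30], "angular": [0, 0, 0]}
    - {"fingers": 10, "delta_pos": [0, -2, 50], "angular": [0, 0, 0]}
    - {"fingers": 10, "delta_pos": [0, -2, 65], "angular": [0, 0, 0]}
    - {"fingers": 10, "delta_pos": [0, -2, 75], "angular": [0, 0, 0]}
    - {"fingers": 10, "delta_pos": [0, -2, 80], "angular": [0, 0, 0]}

```text
clock: 5.1
tool_pos: [0.6263, 0.3129, 0.0198]
orientation: [180.0, 0.0, -9.3]
force: [-0.2, 0.0, -2.4]
opening: 0.0151
gripper_force: 30.0
```

Emit:
apply_moves:
  deltas:
    - {"fingers": 10, "delta_pos": [0, 0, 4], "angular": [0, 0, 0]}
    - {"fingers": 10, "delta_pos": [0, 0, 7], "angular": [0, 0, 0]}
    - {"fingers": 10, "delta_pos": [0, 0, 7], "angular": [0, 0, 0]}

```text
clock: 5.4
tool_pos: [0.6264, 0.3135, 0.0132]
orientation: [-180.0, -0.0, -9.3]
force: [0.1, -0.1, -2.4]
opening: 0.0148
gripper_force: 30.0
```

Emit:
apply_moves:
  deltas:
    - {"fingers": 10, "delta_pos": [0, 0, 3], "angular": [0, 0, 0]}
    - {"fingers": 10, "delta_pos": [0, 0, 3], "angular": [0, 0, 0]}
    - {"fingers": 21, "delta_pos": [0, 0, 3], "angular": [0, 0, 0]}
    - {"fingers": 21, "delta_pos": [0, 0, 3], "angular": [0, 0, 0]}
    - {"fingers": 21, "delta_pos": [0, 0, 3], "angular": [0, 0, 0]}
    - {"fingers": 22, "delta_pos": [0, 0, 3], "angular": [0, 0, 0]}

```text
clock: 6.0
tool_pos: [0.6271, 0.3163, 0.0105]
orientation: [-179.8, -0.1, -9.3]
force: [-0.1, 8.3, -4.0]
opening: 0.0217
gripper_force: 4.4
```

```bash
python3 go.py 0.6264,0.3135,0.15,-9.5 0.6153,0.146,0.15,-93
```

```text
t 6.0 at [0.6271 0.3163 0.0105] rpy [-1.7976e+02 -1.1000e-01 -9.2600e+00] j6 [ 43.  33.  -9.  -0. -47.  38.] open 0.0217 F [-0.1  8.3 -4. ]
0.6264,0.3135,0.15,-9.5 -> [0, 3, -139] 0.2
0.6153,0.146,0.15,-93 -> [16, 170, -139] 83.7
```

Emit:
apply_moves:
  deltas:
    - {"fingers": 22, "delta_pos": [0, 0, -20], "angular": [0, 0, 0]}
    - {"fingers": 22, "delta_pos": [0, 0, -60], "angular": [0, 0, 0]}
    - {"fingers": 34, "delta_pos": [0, 0, -105], "angular": [0, 0, 0]}
    - {"fingers": 34, "delta_pos": [0, 0, -139], "angular": [0, 0, 8]}
    - {"fingers": 34, "delta_pos": [4, 40, -139], "angular": [0, 0, 16]}
    - {"fingers": 34, "delta_pos": [8, 80, -139], "angular": [0, 0, 24]}
    - {"fingers": 34, "delta_pos": [12, 120, -139], "angular": [0, 0, 32]}
    - {"fingers": 34, "delta_pos": [16, 160, -139], "angular": [0, 0, 40]}
    - {"fingers": 34, "delta_pos": [16, 170, -139], "angular": [0, 0, 48]}
    - {"fingers": 34, "delta_pos": [16, 170, -139], "angular": [0, 0, 56]}

```text
clock: 7.0
tool_pos: [0.6147, 0.1409, 0.1501]
orientation: [-179.9, -0.0, -65.8]
force: [-0.1, 0.4, 0.2]
opening: 0.034
gripper_force: 0.0
```

Emit:
apply_moves:
  deltas:
    - {"fingers": 34, "delta_pos": [0, 0, 50], "angular": [0, 0, 27.5]}
    - {"fingers": 34, "delta_pos": [0, 0, 50], "angular": [0, 0, 27.5]}
    - {"fingers": 34, "delta_pos": [0, 0, 50], "angular": [0, 0, 27.5]}
    - {"fingers": 34, "delta_pos": [0, 0, 50], "angular": [0, 0, 27.5]}
    - {"fingers": 34, "delta_pos": [0, 0, 50], "angular": [0, 0, 27.5]}

```text
clock: 7.5
tool_pos: [0.615, 0.1432, 0.0996]
orientation: [-179.9, 0.0, -92.6]
force: [0.0, 0.3, 0.2]
opening: 0.034
gripper_force: 0.0
```

```bash
python3 go.py 0.6153,0.1455,0.004,-93
python3 - <<'E'
from h import *
a=ctrl.snapshot("side")[:,:,::-1][90:290,150:350]; b=ctrl.snapshot("top")[:,:,::-1][100:250,50:250]
cv2.imwrite("pics/s4.png",np.hstack([cv2.resize(a,(400,400),interpolation=2),cv2.resize(b,(400,400),interpolation=2)]))
E
```

```text
t 7.5 at [0.615  0.1432 0.0996] rpy [-1.7995e+02  2.0000e-02 -9.2640e+01] j6 [ 31.  22. -14.   0. -53. -33.] open 0.034 F [0.  0.3 0.2]
0.6153,0.1455,0.004,-93 -> [-2, 0, 96] 0.4
```

View pics/s4.png

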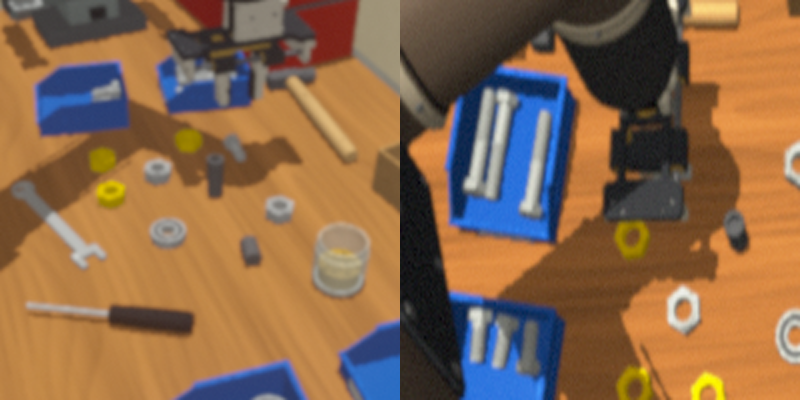

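The long bolt lies flat in its bin (540,165), parallel to the others. I descend on the short bolt.

Emit:
apply_moves:
  deltas:
    - {"fingers": 34, "delta_pos": [-2, 0, 45], "angular": [0, 0, 0]}
    - {"fingers": 34, "delta_pos": [-2, 0, 78], "angular": [0, 0, 0]}
    - {"fingers": 34, "delta_pos": [-2, 0, 96], "angular": [0, 0, 0]}
    - {"fingers": 34, "delta_pos": [-2, 0, 96], "angular": [0, 0, 0]}
    - {"fingers": 10, "delta_pos": [-2, 0, 96], "angular": [0, 0, 0]}
    - {"fingers": 10, "delta_pos": [-2, 0, 96], "angular": [0, 0, 0]}
    - {"fingers": 10, "delta_pos": [-2, 0, 96], "angular": [0, 0, 0]}
    - {"fingers": 10, "delta_pos": [-2, 0, 96], "angular": [0, 0, 0]}
    - {"fingers": 10, "delta_pos": [-2, 0, 96], "angular": [0, 0, 0]}

```text
clock: 8.5
tool_pos: [0.615, 0.1452, 0.0034]
orientation: [-180.0, 0.0, -92.8]
force: [0.2, 0.7, 2.4]
opening: 0.015
gripper_force: 29.9
```

```bash
python3 go.py 0.615,0.1455,0.15,-93 0.398,0.3505,0.15,-99.5
```

```text
t 8.5 at [0.615  0.1452 0.0034] rpy [-1.7997e+02  2.0000e-02 -9.2780e+01] j6 [ 31.  29. -19.   0. -42. -34.] open 0.015 F [0.2 0.7 2.4]
0.615,0.1455,0.15,-93 -> [0, 0, -147] 0.2
0.398,0.3505,0.15,-99.5 -> [-195, 227, -147] 6.7
```

Emit:
apply_moves:
  deltas:
    - {"fingers": 10, "delta_pos": [0, 0, -40], "angular": [0, 0, 0]}
    - {"fingers": 10, "delta_pos": [0, 0, -90], "angular": [0, 0, 0]}
    - {"fingers": 10, "delta_pos": [0, 0, -135], "angular": [0, 0, 0]}
    - {"fingers": 10, "delta_pos": [-30, 35, -147], "angular": [0, 0, 2]}
    - {"fingers": 10, "delta_pos": [-60, 70, -147], "angular": [0, 0, 4]}
    - {"fingers": 10, "delta_pos": [-90, 105, -147], "angular": [0, 0, 6]}
    - {"fingers": 10, "delta_pos": [-120, 140, -147], "angular": [0, 0, 6.7]}
    - {"fingers": 10, "delta_pos": [-150, 175, -147], "angular": [0, 0, 6.7]}
    - {"fingers": 10, "delta_pos": [-180, 210, -147], "angular": [0, 0, 6.7]}
    - {"fingers": 10, "delta_pos": [-195, 227, -147], "angular": [0, 0, 6.7]}

```text
clock: 9.5
tool_pos: [0.3951, 0.3526, 0.1503]
orientation: [180.0, 0.0, -99.4]
force: [0.8, -0.2, -0.2]
opening: 0.0155
gripper_force: 29.9
```

Emit:
apply_moves:
  deltas:
    - {"fingers": 10, "delta_pos": [0, 0, 40], "angular": [0, 0, 0]}
    - {"fingers": 10, "delta_pos": [0, 0, 60], "angular": [0, 0, 0]}
    - {"fingers": 10, "delta_pos": [0, 0, 60], "angular": [0, 0, 0]}

```text
clock: 9.8
tool_pos: [0.3959, 0.3491, 0.0874]
orientation: [179.9, -0.3, -99.5]
force: [0.1, -0.4, -0.7]
opening: 0.0149
gripper_force: 29.9
```

```bash
python3 go.py 0.398,0.3505,0.008,-99.5
python3 - <<'E'
from h import *
a=ctrl.snapshot("side")[:,:,::-1][70:270,130:330]; b=ctrl.snapshot("top")[:,:,::-1][150:350,30:230]
cv2.imwrite("pics/s5.png",np.hstack([cv2.resize(a,(400,400),interpolation=2),cv2.resize(b,(400,400),interpolation=2)]))
E
```

```text
t 9.8 at [0.3959 0.3491 0.0874] rpy [179.86  -0.29 -99.49] j6 [ 63.  15. -28.  -0. -48. -72.] open 0.0149 F [ 0.1 -0.4 -0.7]
0.398,0.3505,0.008,-99.5 -> [-2, -2, 79] 0.0
```

View pics/s5.png

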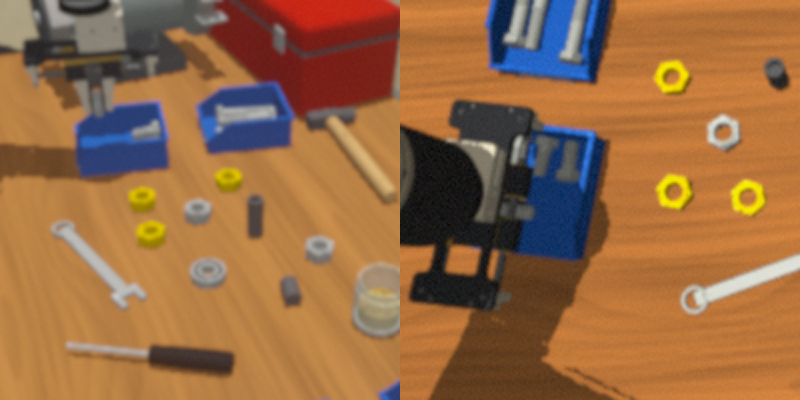

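The short bolt is held over the front half of bin_short (525,211 in the right half), square with the bin. Next I lower and release.

Emit:
apply_moves:
  deltas:
    - {"fingers": 10, "delta_pos": [-2, -2, 30], "angular": [0, 0, 0]}
    - {"fingers": 10, "delta_pos": [-2, -2, 52], "angular": [0, 0, 0]}
    - {"fingers": 10, "delta_pos": [-2, -2, 66], "angular": [0, 0, 0]}
    - {"fingers": 10, "delta_pos": [-2, -2, 75], "angular": [0, 0, 0]}
    - {"fingers": 10, "delta_pos": [-2, -2, 80], "angular": [0, 0, 0]}
    - {"fingers": 10, "delta_pos": [-2, -2, 80], "angular": [0, 0, 0]}

```text
clock: 10.5
tool_pos: [0.4002, 0.3528, 0.0104]
orientation: [-180.0, 0.0, -99.5]
force: [-0.6, 0.2, -1.4]
opening: 0.0146
gripper_force: 29.9
```

Emit:
apply_moves:
  deltas:
    - {"fingers": 23, "delta_pos": [0, 0, 0], "angular": [0, 0, 0]}
    - {"fingers": 23, "delta_pos": [0, 0, 0], "angular": [0, 0, 0]}
    - {"fingers": 23, "delta_pos": [0, 0, 0], "angular": [0, 0, 0]}
    - {"fingers": 23, "delta_pos": [0, 0, 0], "angular": [0, 0, 0]}
    - {"fingers": 23, "delta_pos": [0, 0, -25], "angular": [0, 0, 0]}
    - {"fingers": 23, "delta_pos": [0, 0, -70], "angular": [0, 0, 0]}
    - {"fingers": 60, "delta_pos": [0, 0, -115], "angular": [0, 0, 0]}
    - {"fingers": 60, "delta_pos": [0, 0, -140], "angular": [0, 0, 0]}

```text
clock: 11.3
tool_pos: [0.4007, 0.3536, 0.154]
orientation: [-179.9, 0.2, -99.5]
force: [0.2, -0.5, -0.4]
opening: 0.034
gripper_force: 0.0
```

```bash
python3 go.py 0.612,-0.010,0.14,-63.3
```

```text
t 11.3 at [0.4007 0.3536 0.154 ] rpy [-179.88    0.23  -99.46] j6 [ 62.  11. -23.   0. -56. -72.] open 0.034 F [ 0.2 -0.5 -0.4]
0.612,-0.010,0.14,-63.3 -> [324, -268, 14] -36.2
```

Emit:
apply_moves:
  deltas:
    - {"fingers": 60, "delta_pos": [324, -268, 14], "angular": [0, 0, -36]}
    - {"fingers": 60, "delta_pos": [324, -268, 14], "angular": [0, 0, -36]}
    - {"fingers": 60, "delta_pos": [324, -268, 14], "angular": [0, 0, -36]}
    - {"fingers": 60, "delta_pos": [324, -268, 14], "angular": [0, 0, -36]}
    - {"fingers": 60, "delta_pos": [324, -268, 14], "angular": [0, 0, -36]}
    - {"fingers": 60, "delta_pos": [324, -268, 14], "angular": [0, 0, -36]}
    - {"fingers": 60, "delta_pos": [324, -268, 14], "angular": [0, 0, -36]}
    - {"fingers": 60, "delta_pos": [324, -268, 14], "angular": [0, 0, -36]}
    - {"fingers": 60, "delta_pos": [324, -268, 14], "angular": [0, 0, -36]}
    - {"fingers": 60, "delta_pos": [324, -268, 14], "angular": [0, 0, -36]}

```text
clock: 12.3
tool_pos: [0.6121, -0.0153, 0.1353]
orientation: [180.0, -0.0, -63.7]
force: [-0.2, 0.8, -0.0]
opening: 0.06
gripper_force: 0.0
```

```bash
python3 go.py 0.612,-0.010,0.004,-63.3
python3 - <<'E'
from h import *
b=ctrl.snapshot("top")[:,:,::-1][100:300,50:330]
cv2.imwrite("pics/s6.png",cv2.resize(b,(784,560),interpolation=2))
E
```

```text
t 12.3 at [ 0.6121 -0.0153  0.1353] rpy [ 1.7995e+02 -3.0000e-02 -6.3750e+01] j6 [ 17.  19. -15.   0. -57.   9.] open 0.06 F [-0.2  0.8 -0. ]
0.612,-0.010,0.004,-63.3 -> [-5, -2, 131] -0.4
```

View pics/s6.png

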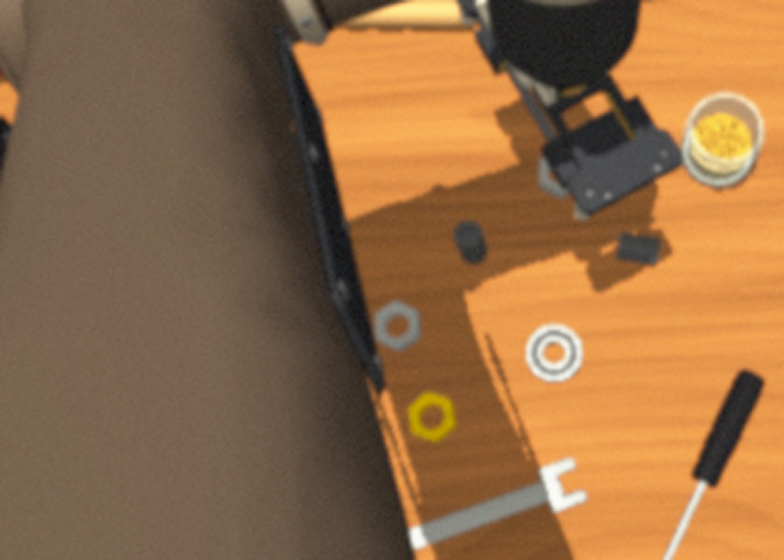

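The arm hides the left bins; the gripper is above nut_a (548,178), clear of the jar (722,138). I descend in stages.

Emit:
apply_moves:
  deltas:
    - {"fingers": 60, "delta_pos": [-3, -1, 45], "angular": [0, 0, 0]}
    - {"fingers": 60, "delta_pos": [-3, -1, 80], "angular": [0, 0, 0]}
    - {"fingers": 60, "delta_pos": [-3, -1, 80], "angular": [0, 0, 0]}
    - {"fingers": 60, "delta_pos": [-3, -1, 80], "angular": [0, 0, 0]}

```text
clock: 12.75
tool_pos: [0.6102, -0.0075, 0.0566]
orientation: [179.9, -0.0, -63.4]
force: [1.4, -0.2, 0.6]
opening: 0.0602
gripper_force: 0.0
```

```bash
python3 go.py 0.612,-0.010,0.004,-63.3
```

```text
t 12.8 at [ 0.6102 -0.0075  0.0566] rpy [ 1.7994e+02 -2.0000e-02 -6.3420e+01] j6 [ 18.  24. -19.   0. -47.   9.] open 0.0602 F [ 1.4 -0.2  0.6]
0.612,-0.010,0.004,-63.3 -> [3, -1, 53] -0.1
```

Emit:
apply_moves:
  deltas:
    - {"fingers": 60, "delta_pos": [3, 1, 35], "angular": [0, 0, 0]}
    - {"fingers": 60, "delta_pos": [3, 1, 53], "angular": [0, 0, 0]}
    - {"fingers": 60, "delta_pos": [3, 1, 53], "angular": [0, 0, 0]}
    - {"fingers": 30, "delta_pos": [3, 1, 53], "angular": [0, 0, 0]}
    - {"fingers": 30, "delta_pos": [3, 1, 53], "angular": [0, 0, 0]}
    - {"fingers": 30, "delta_pos": [3, 1, 53], "angular": [0, 0, 0]}
    - {"fingers": 30, "delta_pos": [3, 1, 53], "angular": [0, 0, 0]}
    - {"fingers": 30, "delta_pos": [3, 1, 53], "angular": [0, 0, 0]}

```text
clock: 13.55
tool_pos: [0.6117, -0.0109, 0.0045]
orientation: [-179.9, -0.0, -63.5]
force: [-2.6, 1.8, 7.1]
opening: 0.0358
gripper_force: 30.0
```

```bash
python3 go.py 0.5933,-0.365,0.16,-96
```

```text
t 13.6 at [ 0.6117 -0.0109  0.0045] rpy [-1.7988e+02 -3.0000e-02 -6.3470e+01] j6 [ 17.  27. -22.   0. -41.   9.] open 0.0358 F [-2.6  1.8  7.1]
0.5933,-0.365,0.16,-96 -> [309, 175, -156] 32.5
```

Emit:
apply_moves:
  deltas:
    - {"fingers": 30, "delta_pos": [0, 0, -40], "angular": [0, 0, 0]}
    - {"fingers": 30, "delta_pos": [0, 0, -85], "angular": [0, 0, 0]}
    - {"fingers": 30, "delta_pos": [0, 0, -130], "angular": [0, 0, 0]}
    - {"fingers": 30, "delta_pos": [0, 0, -156], "angular": [0, 0, 0]}
    - {"fingers": 30, "delta_pos": [43, 25, -156], "angular": [0, 0, 8]}
    - {"fingers": 30, "delta_pos": [86, 49, -156], "angular": [0, 0, 16]}
    - {"fingers": 30, "delta_pos": [129, 73, -156], "angular": [0, 0, 24]}
    - {"fingers": 30, "delta_pos": [172, 97, -156], "angular": [0, 0, 32.5]}
    - {"fingers": 30, "delta_pos": [215, 122, -156], "angular": [0, 0, 32.5]}
    - {"fingers": 30, "delta_pos": [258, 146, -156], "angular": [0, 0, 32.5]}

```text
clock: 14.55
tool_pos: [0.5945, -0.3091, 0.1592]
orientation: [180.0, 0.0, -96.0]
force: [0.9, -0.7, -1.3]
opening: 0.036
gripper_force: 30.0
```

```bash
python3 go.py 0.5933,-0.365,0.10,-96
```

```text
t 14.6 at [ 0.5945 -0.3091  0.1592] rpy [ 1.800e+02  1.000e-02 -9.601e+01] j6 [-11.  23.  -5.  -0. -62.   5.] open 0.036 F [ 0.9 -0.7 -1.3]
0.5933,-0.365,0.10,-96 -> [56, -5, 59] -0.0
```

Emit:
apply_moves:
  deltas:
    - {"fingers": 30, "delta_pos": [40, -3, 30], "angular": [0, 0, 0]}
    - {"fingers": 30, "delta_pos": [56, -5, 59], "angular": [0, 0, 0]}
    - {"fingers": 30, "delta_pos": [56, -5, 59], "angular": [0, 0, 0]}
    - {"fingers": 30, "delta_pos": [56, -5, 59], "angular": [0, 0, 0]}

```text
clock: 14.95
tool_pos: [0.5935, -0.3638, 0.0993]
orientation: [179.9, 0.0, -96.1]
force: [-0.0, 0.4, -0.9]
opening: 0.0356
gripper_force: 30.0
```

```bash
python3 go.py 0.5933,-0.365,0.011,-96
python3 - <<'E'
from h import *
a=ctrl.snapshot("side")[:,:,::-1][190:340,290:440]; b=ctrl.snapshot("top")[:,:,::-1][100:250,320:470]
cv2.imwrite("pics/s7.png",np.hstack([cv2.resize(a,(400,400),interpolation=2),cv2.resize(b,(400,400),interpolation=2)]))
E
```

```text
t 14.9 at [ 0.5935 -0.3638  0.0993] rpy [ 1.7988e+02  1.0000e-02 -9.6060e+01] j6 [-16.  28.  -5.   0. -57.   9.] open 0.0356 F [-0.   0.4 -0.9]
0.5933,-0.365,0.011,-96 -> [1, 0, 88] -0.1
```

View pics/s7.png

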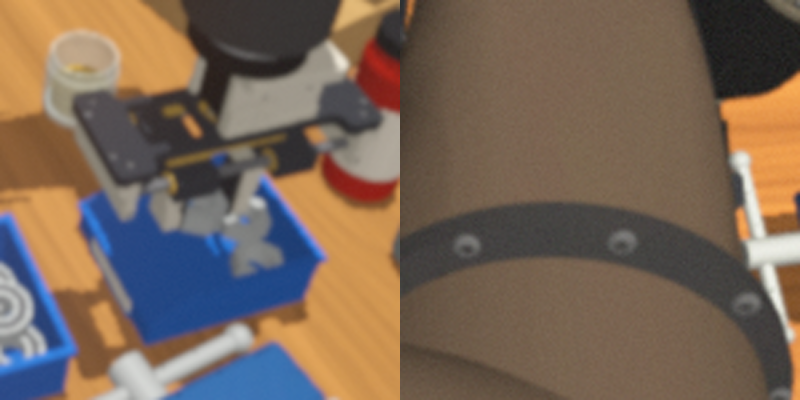

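nut_a is held over bin_nuts (205,210), just in front of the stack (250,240), and the jar is upright. Lowering gently.

Emit:
apply_moves:
  deltas:
    - {"fingers": 30, "delta_pos": [0, 0, 30], "angular": [0, 0, 0]}
    - {"fingers": 30, "delta_pos": [0, 0, 50], "angular": [0, 0, 0]}
    - {"fingers": 30, "delta_pos": [0, 0, 65], "angular": [0, 0, 0]}
    - {"fingers": 30, "delta_pos": [0, 0, 72], "angular": [0, 0, 0]}

```text
clock: 15.45
tool_pos: [0.5947, -0.3626, 0.0279]
orientation: [-180.0, 0.0, -95.9]
force: [-0.2, 0.0, -1.0]
opening: 0.0359
gripper_force: 30.0
```

Emit:
apply_moves:
  deltas:
    - {"fingers": 30, "delta_pos": [0, 0, 8], "angular": [0, 0, 0]}
    - {"fingers": 30, "delta_pos": [0, 0, 16], "angular": [0, 0, 0]}
    - {"fingers": 30, "delta_pos": [0, 0, 16], "angular": [0, 0, 0]}

```text
clock: 15.75
tool_pos: [0.594, -0.3632, 0.0113]
orientation: [179.9, 0.0, -96.0]
force: [-0.6, 0.3, -2.1]
opening: 0.0355
gripper_force: 30.0
```

Emit:
apply_moves:
  deltas:
    - {"fingers": 30, "delta_pos": [0, 0, 3], "angular": [0, 0, 0]}
    - {"fingers": 42, "delta_pos": [0, 0, 3], "angular": [0, 0, 0]}
    - {"fingers": 42, "delta_pos": [0, 0, 3], "angular": [0, 0, 0]}
    - {"fingers": 42, "delta_pos": [0, 0, 3], "angular": [0, 0, 0]}
    - {"fingers": 42, "delta_pos": [0, 0, 3], "angular": [0, 0, 0]}
    - {"fingers": 42, "delta_pos": [0, 0, -20], "angular": [0, 0, 0]}
    - {"fingers": 42, "delta_pos": [0, 0, -60], "angular": [0, 0, 0]}
    - {"fingers": 60, "delta_pos": [0, 0, -105], "angular": [0, 0, 0]}
    - {"fingers": 60, "delta_pos": [0, 0, -145], "angular": [0, 0, 0]}

```text
clock: 16.65
tool_pos: [0.5944, -0.3636, 0.1594]
orientation: [-180.0, -0.0, -96.0]
force: [0.1, -0.1, 0.4]
opening: 0.0526
gripper_force: 0.0
```

```bash
python3 go.py 0.5,0.05,0.16,-61.4 0.4845,0.1355,0.1,-61.4
python3 - <<'E'
from h import *
a=ctrl.snapshot("side")[:,:,::-1][190:340,290:440]
cv2.imwrite("pics/s8.png",cv2.resize(a,(400,400),interpolation=2))
E
```

```text
t 16.6 at [ 0.5944 -0.3636  0.1594] rpy [-1.7995e+02 -3.0000e-02 -9.5990e+01] j6 [-15.  25.  -1.   0. -63.   9.] open 0.0526 F [ 0.1 -0.1  0.4]
0.5,0.05,0.16,-61.4 -> [-402, 137, -1] -34.6
0.4845,0.1355,0.1,-61.4 -> [-485, 161, 59] -34.6
```

View pics/s8.png

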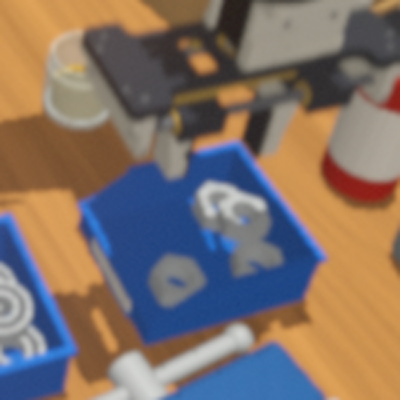

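nut_a lies flat on the bin floor at (177,280). On to nut_b.

Emit:
apply_moves:
  deltas:
    - {"fingers": 60, "delta_pos": [-485, 161, 0], "angular": [0, 0, -35]}
    - {"fingers": 60, "delta_pos": [-485, 161, 0], "angular": [0, 0, -35]}
    - {"fingers": 60, "delta_pos": [-485, 161, 0], "angular": [0, 0, -35]}
    - {"fingers": 60, "delta_pos": [-485, 161, 0], "angular": [0, 0, -35]}
    - {"fingers": 60, "delta_pos": [-485, 161, 0], "angular": [0, 0, -35]}
    - {"fingers": 60, "delta_pos": [-485, 161, 0], "angular": [0, 0, -35]}
    - {"fingers": 60, "delta_pos": [-485, 161, 0], "angular": [0, 0, -35]}
    - {"fingers": 60, "delta_pos": [-485, 161, 0], "angular": [0, 0, -35]}
    - {"fingers": 60, "delta_pos": [-485, 161, 0], "angular": [0, 0, -35]}
    - {"fingers": 60, "delta_pos": [-485, 161, 0], "angular": [0, 0, -35]}

```text
clock: 17.7
tool_pos: [0.4865, 0.1268, 0.1575]
orientation: [-179.9, 0.0, -61.0]
force: [2.0, 0.4, -0.4]
opening: 0.0597
gripper_force: 0.0
```

```bash
python3 go.py 0.4845,0.1355,0.08,-61.4
```

```text
t 17.7 at [0.4865 0.1268 0.1575] rpy [-1.7993e+02  1.0000e-02 -6.0990e+01] j6 [ 37.   8. -26.   0. -56.  -8.] open 0.0597 F [ 2.   0.4 -0.4]
0.4845,0.1355,0.08,-61.4 -> [-9, -2, 77] 0.4
```

Emit:
apply_moves:
  deltas:
    - {"fingers": 60, "delta_pos": [-4, -1, 45], "angular": [0, 0, 0]}
    - {"fingers": 60, "delta_pos": [-4, -1, 90], "angular": [0, 0, 0]}
    - {"fingers": 60, "delta_pos": [-4, -1, 90], "angular": [0, 0, 0]}
    - {"fingers": 60, "delta_pos": [-4, -1, 90], "angular": [0, 0, 0]}

```text
clock: 18.1
tool_pos: [0.4862, 0.1286, 0.0674]
orientation: [179.9, -0.0, -61.0]
force: [0.3, -0.4, 1.8]
opening: 0.0599
gripper_force: 0.0
```

```bash
python3 go.py 0.4845,0.1355,0.004,-61.4
```

```text
t 18.1 at [0.4862 0.1286 0.0674] rpy [ 1.799e+02 -5.000e-02 -6.097e+01] j6 [ 37.  14. -32.   0. -44.  -8.] open 0.0599 F [ 0.3 -0.4  1.8]
0.4845,0.1355,0.004,-61.4 -> [-7, -2, 63] 0.4
```

Emit:
apply_moves:
  deltas:
    - {"fingers": 60, "delta_pos": [-7, -2, 35], "angular": [0, 0, 0]}
    - {"fingers": 60, "delta_pos": [-7, -2, 63], "angular": [0, 0, 0]}
    - {"fingers": 60, "delta_pos": [-7, -2, 63], "angular": [0, 0, 0]}
    - {"fingers": 30, "delta_pos": [-7, -2, 63], "angular": [0, 0, 0]}
    - {"fingers": 30, "delta_pos": [-7, -2, 63], "angular": [0, 0, 0]}
    - {"fingers": 30, "delta_pos": [-7, -2, 63], "angular": [0, 0, 0]}
    - {"fingers": 30, "delta_pos": [-7, -2, 63], "angular": [0, 0, 0]}
    - {"fingers": 30, "delta_pos": [-7, -2, 63], "angular": [0, 0, 0]}

```text
clock: 18.9
tool_pos: [0.4853, 0.1364, 0.0055]
orientation: [-179.9, -0.0, -61.0]
force: [-2.6, -0.0, 8.8]
opening: 0.0353
gripper_force: 29.9
```

```bash
python3 go.py 0.599,-0.311,0.16,-96
```

```text
t 18.9 at [0.4853 0.1364 0.0055] rpy [-179.88   -0.    -60.97] j6 [ 38.  20. -36.   0. -34.  -9.] open 0.0353 F [-2.6 -0.   8.8]
0.599,-0.311,0.16,-96 -> [446, 118, -154] 35.0
```

Emit:
apply_moves:
  deltas:
    - {"fingers": 30, "delta_pos": [0, 0, -40], "angular": [0, 0, 0]}
    - {"fingers": 30, "delta_pos": [0, 0, -85], "angular": [0, 0, 0]}
    - {"fingers": 30, "delta_pos": [0, 0, -130], "angular": [0, 0, 0]}
    - {"fingers": 30, "delta_pos": [0, 0, -154], "angular": [0, 0, 0]}
    - {"fingers": 30, "delta_pos": [45, 12, -154], "angular": [0, 0, 6]}
    - {"fingers": 30, "delta_pos": [93, 25, -154], "angular": [0, 0, 13]}
    - {"fingers": 30, "delta_pos": [141, 37, -154], "angular": [0, 0, 20]}
    - {"fingers": 30, "delta_pos": [189, 50, -154], "angular": [0, 0, 27]}
    - {"fingers": 30, "delta_pos": [237, 63, -154], "angular": [0, 0, 35]}
    - {"fingers": 30, "delta_pos": [285, 75, -154], "angular": [0, 0, 35]}

```text
clock: 19.9
tool_pos: [0.5571, -0.1517, 0.1587]
orientation: [-180.0, 0.0, -96.3]
force: [1.8, 0.7, -1.1]
opening: 0.0355
gripper_force: 29.9
```

```bash
python3 go.py 0.599,-0.311,0.16,-96
```

```text
t 19.9 at [ 0.5571 -0.1517  0.1587] rpy [-1.7996e+02  1.0000e-02 -9.6270e+01] j6 [  4.  14. -17.  -0. -58. -10.] open 0.0355 F [ 1.8  0.7 -1.1]
0.599,-0.311,0.16,-96 -> [154, -59, -1] -0.3
```

Emit:
apply_moves:
  deltas:
    - {"fingers": 30, "delta_pos": [46, -18, 0], "angular": [0, 0, 0]}
    - {"fingers": 30, "delta_pos": [92, -35, 0], "angular": [0, 0, 0]}
    - {"fingers": 30, "delta_pos": [130, -50, 0], "angular": [0, 0, 0]}
    - {"fingers": 30, "delta_pos": [150, -58, 25], "angular": [0, 0, 0]}
    - {"fingers": 30, "delta_pos": [150, -58, 60], "angular": [0, 0, 0]}
    - {"fingers": 30, "delta_pos": [150, -58, 60], "angular": [0, 0, 0]}
    - {"fingers": 30, "delta_pos": [150, -58, 60], "angular": [0, 0, 0]}

```text
clock: 20.6
tool_pos: [0.5986, -0.3049, 0.0983]
orientation: [179.9, -0.0, -96.0]
force: [0.8, 0.2, 0.8]
opening: 0.0356
gripper_force: 29.9
```

```bash
python3 go.py 0.599,-0.311,0.013,-96
```

```text
t 20.6 at [ 0.5986 -0.3049  0.0983] rpy [ 1.799e+02 -2.000e-02 -9.598e+01] j6 [-10.  26.  -9.   0. -55.   4.] open 0.0356 F [0.8 0.2 0.8]
0.599,-0.311,0.013,-96 -> [6, -1, 85] 0.0
```

Emit:
apply_moves:
  deltas:
    - {"fingers": 30, "delta_pos": [4, -1, 30], "angular": [0, 0, 0]}
    - {"fingers": 30, "delta_pos": [5, -1, 50], "angular": [0, 0, 0]}
    - {"fingers": 30, "delta_pos": [5, -1, 65], "angular": [0, 0, 0]}
    - {"fingers": 30, "delta_pos": [5, -1, 74], "angular": [0, 0, 0]}
    - {"fingers": 30, "delta_pos": [5, -1, 82], "angular": [0, 0, 0]}
    - {"fingers": 30, "delta_pos": [5, -1, 86], "angular": [0, 0, 0]}
    - {"fingers": 30, "delta_pos": [5, -1, 86], "angular": [0, 0, 0]}

```text
clock: 21.3
tool_pos: [0.5997, -0.3099, 0.0121]
orientation: [180.0, -0.0, -96.0]
force: [-0.5, -0.2, -2.2]
opening: 0.0354
gripper_force: 29.9
```

Emit:
apply_moves:
  deltas:
    - {"fingers": 30, "delta_pos": [0, 0, 3], "angular": [0, 0, 0]}
    - {"fingers": 42, "delta_pos": [0, 0, 3], "angular": [0, 0, 0]}
    - {"fingers": 42, "delta_pos": [0, 0, 3], "angular": [0, 0, 0]}
    - {"fingers": 42, "delta_pos": [0, 0, 3], "angular": [0, 0, 0]}
    - {"fingers": 42, "delta_pos": [0, 0, 3], "angular": [0, 0, 0]}
    - {"fingers": 42, "delta_pos": [0, 0, -20], "angular": [0, 0, 0]}
    - {"fingers": 42, "delta_pos": [0, 0, -60], "angular": [0, 0, 0]}
    - {"fingers": 65, "delta_pos": [0, 0, -105], "angular": [0, 0, 0]}
    - {"fingers": 65, "delta_pos": [0, 0, -145], "angular": [0, 0, 0]}

```text
clock: 22.2
tool_pos: [0.5997, -0.3101, 0.1593]
orientation: [-180.0, -0.0, -96.0]
force: [0.1, -0.9, 0.6]
opening: 0.0529
gripper_force: 0.0
```

```bash
python3 go.py 0.4535,0.003,0.16,-6
```

```text
t 22.2 at [ 0.5997 -0.3101  0.1593] rpy [-1.7996e+02 -2.0000e-02 -9.5990e+01] j6 [-11.  23.  -5.   0. -62.   5.] open 0.0529 F [ 0.1 -0.9  0.6]
0.4535,0.003,0.16,-6 -> [-296, 178, -1] -90.0
```

Emit:
apply_moves:
  deltas:
    - {"fingers": 65, "delta_pos": [-296, 178, -1], "angular": [0, 0, -90]}
    - {"fingers": 65, "delta_pos": [-296, 178, -1], "angular": [0, 0, -90]}
    - {"fingers": 65, "delta_pos": [-296, 178, -1], "angular": [0, 0, -90]}
    - {"fingers": 65, "delta_pos": [-296, 178, -1], "angular": [0, 0, -90]}
    - {"fingers": 65, "delta_pos": [-296, 178, -1], "angular": [0, 0, -90]}
    - {"fingers": 65, "delta_pos": [-296, 178, -1], "angular": [0, 0, -90]}
    - {"fingers": 65, "delta_pos": [-296, 178, -1], "angular": [0, 0, -90]}
    - {"fingers": 65, "delta_pos": [-296, 178, -1], "angular": [0, 0, -90]}
    - {"fingers": 65, "delta_pos": [-296, 178, -1], "angular": [0, 0, -90]}
    - {"fingers": 65, "delta_pos": [-296, 178, -1], "angular": [0, 0, -90]}

```text
clock: 23.2
tool_pos: [0.4534, 0.0038, 0.1585]
orientation: [-180.0, -0.1, -9.6]
force: [0.2, -1.1, -0.7]
opening: 0.0648
gripper_force: 0.0
```

```bash
python3 go.py 0.4535,0.003,0.08,-6
```

```text
t 23.2 at [0.4534 0.0038 0.1585] rpy [-1.7996e+02 -5.0000e-02 -9.6000e+00] j6 [ 26.   3. -32.   0. -55.  55.] open 0.0648 F [ 0.2 -1.1 -0.7]
0.4535,0.003,0.08,-6 -> [0, 1, 79] -3.6
```

Emit:
apply_moves:
  deltas:
    - {"fingers": 65, "delta_pos": [0, 1, 45], "angular": [0, 0, -3]}
    - {"fingers": 65, "delta_pos": [0, 1, 90], "angular": [0, 0, -3]}
    - {"fingers": 65, "delta_pos": [0, 1, 125], "angular": [0, 0, -3]}
    - {"fingers": 65, "delta_pos": [0, 1, 145], "angular": [0, 0, -3]}
    - {"fingers": 65, "delta_pos": [0, 1, 155], "angular": [0, 0, -3]}
    - {"fingers": 65, "delta_pos": [0, 1, 155], "angular": [0, 0, -3]}
    - {"fingers": 40, "delta_pos": [0, 1, 155], "angular": [0, 0, -3]}
    - {"fingers": 40, "delta_pos": [0, 1, 155], "angular": [0, 0, -3]}
    - {"fingers": 40, "delta_pos": [0, 1, 155], "angular": [0, 0, -3]}
    - {"fingers": 40, "delta_pos": [0, 1, 155], "angular": [0, 0, -3]}

```text
clock: 24.2
tool_pos: [0.4543, 0.0025, 0.0042]
orientation: [-179.9, -0.1, -7.0]
force: [-2.1, 1.9, 7.5]
opening: 0.0461
gripper_force: 30.0
```

```bash
python3 go.py 0.384,-0.3295,0.15,-6
python3 - <<'E'
from h import *
a=ctrl.snapshot("side")[:,:,::-1][170:370,200:440]
cv2.imwrite("pics/s9.png",cv2.resize(a,(600,500),interpolation=2))
E
```

```text
t 24.2 at [0.4543 0.0025 0.0042] rpy [-1.7993e+02 -1.3000e-01 -7.0400e+00] j6 [ 25.  16. -42.   0. -32.  58.] open 0.0461 F [-2.1  1.9  7.5]
0.384,-0.3295,0.15,-6 -> [-29, 338, -146] -1.0
```

View pics/s9.png

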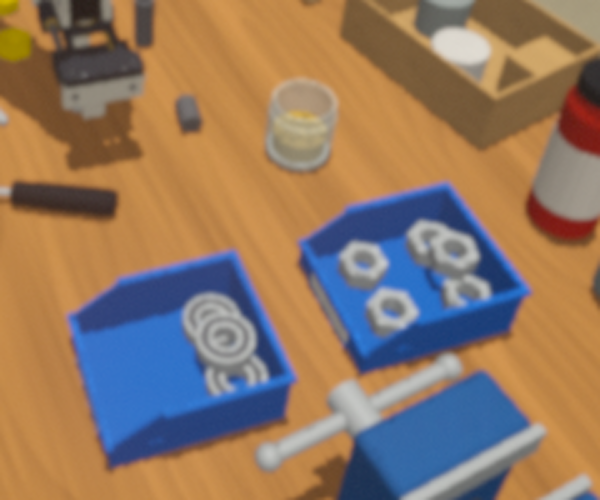

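Both nuts lie flat at (362,263) and (392,310), and the jar is upright. Before placing the bearing, I locate the vise handle (268,455) to check clearance.

Run:
```python
from h import *
for n,t,s in(("end",(464,227),(307,352)),("screw",(448,193),(335,325)),("far end",(447,160),(382,316))):
    A=ray("top",t,0)[0];B=ray("top",t,.3)[0];C=ray("side",s,0)[0];D=ray("side",s,.3)[0]
    k=np.linalg.lstsq(np.c_[B-A,-(D-C)],C-A,rcond=None)[0]
    print(n,(A+k[0]*(B-A)).round(3),(C+k[1]*(D-C)).round(3))
```

```text
end [ 0.413 -0.466  0.089] [ 0.415 -0.466  0.09 ]
screw [ 0.489 -0.443  0.091] [ 0.483 -0.441  0.089]
far end [ 0.567 -0.455  0.086] [ 0.57  -0.457  0.088]
```

Emit:
apply_moves:
  deltas:
    - {"fingers": 40, "delta_pos": [0, 0, -40], "angular": [0, 0, 0]}
    - {"fingers": 40, "delta_pos": [0, 0, -85], "angular": [0, 0, 0]}
    - {"fingers": 40, "delta_pos": [0, 0, -130], "angular": [0, 0, 0]}
    - {"fingers": 40, "delta_pos": [0, 0, -156], "angular": [0, 0, 0]}
    - {"fingers": 40, "delta_pos": [-4, 48, -156], "angular": [0, 0, 0]}
    - {"fingers": 40, "delta_pos": [-8, 96, -156], "angular": [0, 0, 0]}
    - {"fingers": 40, "delta_pos": [-12, 144, -156], "angular": [0, 0, 0]}
    - {"fingers": 40, "delta_pos": [-16, 192, -156], "angular": [0, 0, 0]}
    - {"fingers": 40, "delta_pos": [-20, 240, -156], "angular": [0, 0, 0]}
    - {"fingers": 40, "delta_pos": [-25, 288, -156], "angular": [0, 0, 0]}

```text
clock: 25.25
tool_pos: [0.3923, -0.2824, 0.1596]
orientation: [-180.0, -0.1, -7.0]
force: [0.9, -0.3, -1.4]
opening: 0.046
gripper_force: 30.0
```

```bash
python3 go.py 0.384,-0.3295,0.1,-6
```

```text
t 25.2 at [ 0.3923 -0.2824  0.1596] rpy [-1.80e+02 -6.00e-02 -7.04e+00] j6 [-12.   6. -28.  -0. -56.  95.] open 0.046 F [ 0.9 -0.3 -1.4]
0.384,-0.3295,0.1,-6 -> [-2, 48, 60] -1.0
```

Emit:
apply_moves:
  deltas:
    - {"fingers": 40, "delta_pos": [-2, 44, 20], "angular": [0, 0, -1]}
    - {"fingers": 40, "delta_pos": [-2, 47, 55], "angular": [0, 0, -1]}
    - {"fingers": 40, "delta_pos": [-2, 47, 60], "angular": [0, 0, -1]}
    - {"fingers": 40, "delta_pos": [-2, 47, 60], "angular": [0, 0, -1]}
    - {"fingers": 40, "delta_pos": [-2, 47, 60], "angular": [0, 0, -1]}

```text
clock: 25.75
tool_pos: [0.3863, -0.3268, 0.1004]
orientation: [180.0, -0.1, -6.0]
force: [1.3, -0.4, -0.3]
opening: 0.0464
gripper_force: 30.0
```

```bash
python3 go.py 0.384,-0.3295,0.009,-6
python3 - <<'E'
from h import *
a=ctrl.snapshot("side")[:,:,::-1][190:370,200:400]
cv2.imwrite("pics/s10.png",cv2.resize(a,(500,450),interpolation=2))
E
```

```text
t 25.8 at [ 0.3863 -0.3268  0.1004] rpy [ 1.7996e+02 -8.0000e-02 -5.9700e+00] j6 [-18.  12. -30.   0. -48. 102.] open 0.0464 F [ 1.3 -0.4 -0.3]
0.384,-0.3295,0.009,-6 -> [-2, 3, 91] 0.0
```

View pics/s10.png

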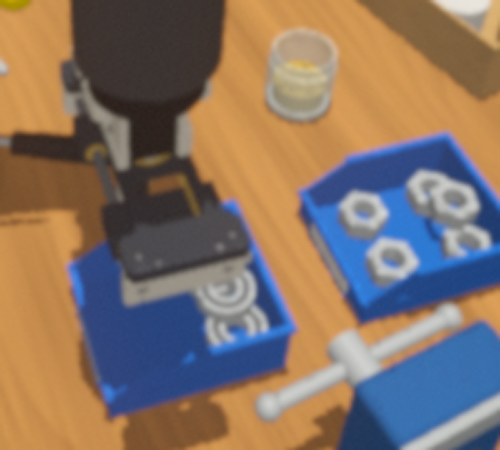

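The gripper is centred over the front of bin_bearings and clear of the vise handle (268,405). Lowering.

Emit:
apply_moves:
  deltas:
    - {"fingers": 40, "delta_pos": [-3, 1, 30], "angular": [0, 0, 0]}
    - {"fingers": 40, "delta_pos": [-3, 1, 52], "angular": [0, 0, 0]}
    - {"fingers": 40, "delta_pos": [-3, 1, 68], "angular": [0, 0, 0]}
    - {"fingers": 40, "delta_pos": [-3, 1, 78], "angular": [0, 0, 0]}
    - {"fingers": 40, "delta_pos": [-3, 1, 85], "angular": [0, 0, 0]}
    - {"fingers": 40, "delta_pos": [-3, 1, 90], "angular": [0, 0, 0]}
    - {"fingers": 40, "delta_pos": [-3, 1, 90], "angular": [0, 0, 0]}

```text
clock: 26.5
tool_pos: [0.3825, -0.3277, 0.0091]
orientation: [180.0, -0.0, -6.0]
force: [-0.4, -0.1, -1.8]
opening: 0.0465
gripper_force: 30.0
```

Emit:
apply_moves:
  deltas:
    - {"fingers": 53, "delta_pos": [0, 0, 1], "angular": [0, 0, 0]}
    - {"fingers": 53, "delta_pos": [0, 0, 1], "angular": [0, 0, 0]}
    - {"fingers": 53, "delta_pos": [0, 0, 1], "angular": [0, 0, 0]}
    - {"fingers": 53, "delta_pos": [0, 0, 1], "angular": [0, 0, 0]}
    - {"fingers": 53, "delta_pos": [0, 0, -20], "angular": [0, 0, 0]}
    - {"fingers": 53, "delta_pos": [0, 0, -60], "angular": [0, 0, 0]}
    - {"fingers": 53, "delta_pos": [0, 0, -105], "angular": [0, 0, 0]}
    - {"fingers": 53, "delta_pos": [0, 0, -150], "angular": [0, 0, 0]}
    - {"fingers": 53, "delta_pos": [0, -50, -180], "angular": [0, 0, 0]}
    - {"fingers": 53, "delta_pos": [0, -100, -180], "angular": [0, 0, 0]}

```text
clock: 27.5
tool_pos: [0.3938, -0.2362, 0.1923]
orientation: [179.9, -0.4, -6.2]
force: [1.3, 1.8, -0.6]
opening: 0.0532
gripper_force: 0.0
```

Emit:
apply_moves:
  deltas:
    - {"fingers": 53, "delta_pos": [0, -50, 0], "angular": [0, 0, 0]}
    - {"fingers": 53, "delta_pos": [0, -100, 0], "angular": [0, 0, 0]}
    - {"fingers": 53, "delta_pos": [0, -150, 0], "angular": [0, 0, 0]}
    - {"fingers": 53, "delta_pos": [0, -150, 0], "angular": [0, 0, 0]}
    - {"fingers": 53, "delta_pos": [0, -150, 0], "angular": [0, 0, 0]}

```text
clock: 28.0
tool_pos: [0.408, -0.085, 0.1888]
orientation: [-180.0, -0.0, -5.8]
force: [-0.2, -0.4, 0.1]
opening: 0.0535
gripper_force: 0.0
```

Run:
```python
from h import *
print(ctrl.get_obs()["tool_pos"])
a=ctrl.snapshot("top")[:,:,::-1][100:300,40:440]; b=ctrl.snapshot("side")[:,:,::-1][110:360,60:460]
cv2.imwrite("pics/s11.png",np.vstack([cv2.resize(a,(560,280),interpolation=2),cv2.resize(b,(560,320),interpolation=2)]))
```

```text
[ 0.40802398 -0.08503913  0.18882454]
```

View pics/s11.png

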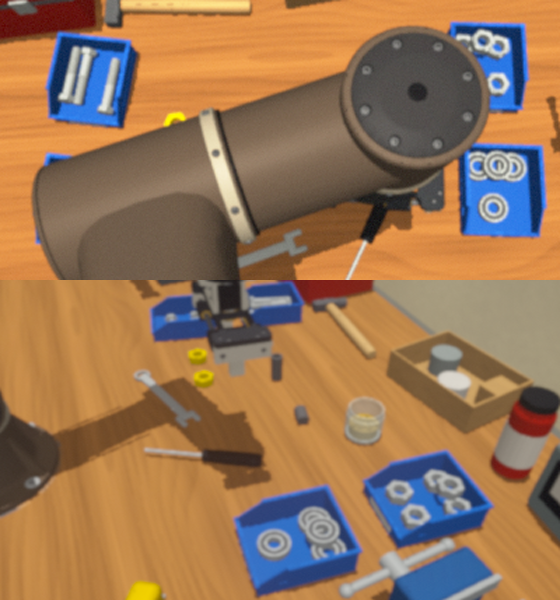

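The bearing lies flat (top 493,207) and both nuts and the jar are fine, but the arm hides bin_short. I move aside to check it.

Emit:
apply_moves:
  deltas:
    - {"fingers": 53, "delta_pos": [10, 50, 0], "angular": [0, 0, 0]}
    - {"fingers": 53, "delta_pos": [20, 100, -10], "angular": [0, 0, 0]}
    - {"fingers": 53, "delta_pos": [30, 150, -20], "angular": [0, 0, 0]}
    - {"fingers": 53, "delta_pos": [40, 200, -30], "angular": [0, 0, 0]}
    - {"fingers": 53, "delta_pos": [40, 200, -30], "angular": [0, 0, 0]}
    - {"fingers": 53, "delta_pos": [40, 200, -30], "angular": [0, 0, 0]}

```text
clock: 28.7
tool_pos: [0.4251, -0.2926, 0.2178]
orientation: [-180.0, 0.1, -6.4]
force: [0.3, -0.1, -0.4]
opening: 0.0528
gripper_force: 0.0
```

Run:
```python
from h import *
a=ctrl.snapshot("top")[:,:,::-1][100:300,40:240]; b=ctrl.snapshot("side")[:,:,::-1][110:190,150:290]
cv2.imwrite("pics/s12.png",np.hstack([cv2.resize(a,(400,400),interpolation=2),cv2.resize(b,(400,400),interpolation=2)]))
```

```text
(no output)
```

View pics/s12.png

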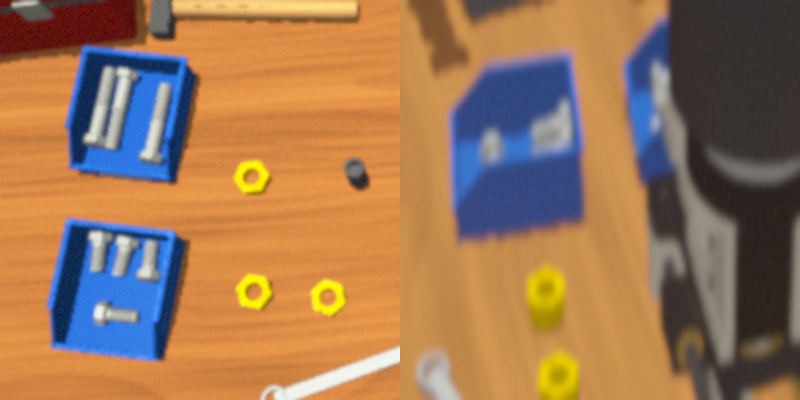

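The short bolt lies flat in bin_short (117,314) and the long bolt in bin_long (155,120). The job is done, so I hand it in.

```bash
python3 -c "
from plant import ctrl
print(ctrl.close_job())"
```

```text
the job is handed in; nothing more can be done
None
```

All five parts lie flat in their matching bins, the jar stands untouched, and the job was handed in at about 29 s on the robot's clock; no verdict was returned.

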